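# Sort two hammer handpieces by the feel of their springs

### The arm

A 7-joint arm with a two-finger parallel gripper is mounted at the origin on a cart in front of the work surface, level with it; the furniture and walls round the work are solid. World frame = base frame: x ahead of the robot, y to its left, z up, the work surface at z = 0. Lengths are in m, angles in rad, forces in N, time in s.
With the tool pointing down it reaches from about 0.35 to 0.9 m from the base axis. Payload 8.1 kg.
Tool frame: the origin (TCP) lies midway between the tips of the shut fingers; the grasp point (between the pads) lies 19 mm behind it; z points along the fingers, y is the line along which they close (so a half turn about z gives the same grasp; the last joint's range is limited). The gripper opens to 92 mm and grips with 3 to 60 N. Pads are 19 mm wide; open, the fingers measure 130 mm over their backs; the gripper's body (75 mm by 190 mm) begins 47 mm behind the grasp point.
Start: joints at [1.073, 0.434, 0.025, 1.573, -0.012, 1.134, -0.075], TCP at [0.24, -0.577, 0.227] pointing down, gripper open.
Joint ranges: [-2.62, 2.62], [-0.44, 2.09], [-1.27, 1.32], [0.08, 2.57], [-1.32, 4.46], [0.12, 2], [-2.74, 2.74]. Speed limits (rad/s): [2.22, 2.22, 3.01, 3.01, 3.14, 3.14, 3.14].

### API

Orientations are given as a unit quaternion [x, y, z, w].
In Python, from rig import ctrl gives the robot as it stands.
- The arm moves only by the shell command python3 inch.py 'ROWS' [OPENING]. ROWS is rows parted by semicolons, their numbers by spaces, 1 to 20 of them, each of 6 numbers: dx, dy, dz in m, then a rotation vector rx, ry, rz in rad; each row is the pose to reach, as a shift and turn from the pose commanded when the command began, along the tool's axes at that moment; what a row does not reach only later rows make up. A row lasts 1/12 s, in which the tool goes at most 0.0417 m and 0.125 rad, less where a joint would pass 70% of its speed; a pose out of reach is approached as far as the arm can. OPENING is the finger opening in m, set as the command begins (- or left out keeps the last). The fingers move at their own pace and stop on an object; the grip force is fixed at half the most. Time passes only in rows, so rows that do not move let the fingers close. It prints the time, the measured TCP pose, the force, the opening and the grip force at its end.
- ctrl.get_state(): the state, without advancing time (a new reading comes with each control period).
- ctrl.get_image(name): name is "side" or "top"; returns a dict with "image" (384x512x3 uint8, red, green, blue), "mtx" (3x3 intrinsics, pixels), "D" ([k1, k2, p1, p2, k3] as OpenCV has them; the pictures are not rectified), "rvec" (rotation vector, rad) and "tvec" (3), from world to camera coordinates, as OpenCV has them. Camera axes: x right, y down, z forward; pixel columns grow to the right and rows downward; lengths in m; the calibration is good to about 2 mm. A picture is of the moment at which its call begins. There is no depth.
- ctrl.job_done(): hands the job in; it is judged then, once.
The state is a dict: "time": time; "q": joint angles; "qd": joint speeds; "tau": joint torques, N m; "ee_pos": TCP position; "orientation": TCP orientation; "ft_force": force on the tool from outside, world axes, zero at the start; "torque": the same for the moment, N m; "gripper_width": finger opening in m; "finger_force": force on a finger pad.
Only numpy, scipy, OpenCV 4.12 (cv2) and the standard library are available. Lean on these libraries where they do the work, as an engineer would, in place of code of your own. Each camera call takes 0.05 s, during which the arm holds its last target. There are 200 camera calls.

### The job

Two hammer handpieces that look alike wait in the plain rest: one has a soft spring, for setting small stones, the other a stiff one, for bezels. One after the other, take a handpiece out, hold it upright and gently press its anvil tip straight down on the steel bench block, about half way in, for a moment to feel the spring, then lay it home in the marked rest and let go before you take the next: the soft one in the cradle with the blue stop, the stiff one in the cradle with the red stop. Leave the stone dish, the tweezers and the ring mandrel alone.

Things in the scene. Friction and masses are not known exactly. Their poses are not given: they have to be found in the camera images.
- hammer_1: hammer handpiece, looks like the other: black ribbed sleeve, steel nose and coupling, 0.12 kg. Starts in a cradle of the plain rest. Origin: centre of the housing's nose end; z along its axis to the back end at 104 mm; x, y any way across. Barrel 20 mm thick from z = 4 to 82 mm, coupling 13 mm thick behind it. A 5 mm anvil tip stands out of the nose to z = -14 mm
- hammer_2: hammer handpiece, looks like the other: black ribbed sleeve, steel nose and coupling, 0.12 kg. Starts in a cradle of the plain rest. Origin: centre of the housing's nose end; z along its axis to the back end at 104 mm; x, y any way across. Barrel 20 mm thick from z = 4 to 82 mm, coupling 13 mm thick behind it. A 5 mm anvil tip stands out of the nose to z = -14 mm
- hammer_1_back (a point): centre of the back end of hammer_1, 104 mm behind its nose end
- tip_1 (a joint): sprung anvil tip of hammer_1: 0 = fully out, 0.007 (m) = fully in. Soft spring: 1.0 N to start, then 0.25 N per mm (1.9 N half way, 2.8 N all in). Stiff spring: 2.5 N to start, then 1.1 N per mm (6.4 N half way, 10.2 N all in). Which handpiece has which must be felt
- hammer_2_back (a point): centre of the back end of hammer_2, 104 mm behind its nose end
- tip_2 (a joint): sprung anvil tip of hammer_2: 0 = fully out, 0.007 (m) = fully in. Soft spring: 1.0 N to start, then 0.25 N per mm (1.9 N half way, 2.8 N all in). Stiff spring: 2.5 N to start, then 1.1 N per mm (6.4 N half way, 10.2 N all in). Which handpiece has which must be felt
- plain_rest: fixed rest, light brown board 110 x 150 x 8 mm with two aluminium V-cradles at y = +40 and -40 mm, black stops. Origin: centre of the underside, z up. A lying handpiece has its nose end at (32, +-40, 26) mm and its axis leans 35 degrees from upright: direction to the back end (-0.574, 0, 0.819) in this frame, so up and, as the rest stands, toward the robot's right
- marked_rest: like the plain rest, but dark brown board, blue stop at y = +40 mm, red stop at y = -40 mm. Each cradle: 90 degree V, open above, 28 mm wide at the top, under the first 40 mm of the housing; a stop, as high as the axis, that catches the nose's rim, with a 13 mm slot, open above, for the tip; behind the V only an 8 mm wide tongue under the barrel, to 77 mm, so fingers can close on its sides there
- blue_cradle_nose (a point): point for the nose end of a handpiece that lies home in the cradle with the blue stop of the marked rest (y = +40 mm side); frame as the rest's
- blue_cradle_back (a point): point for the back end of a handpiece that lies home in the cradle with the blue stop of the marked rest (y = +40 mm side); frame as the rest's
- red_cradle_nose (a point): point for the nose end of a handpiece that lies home in the cradle with the red stop of the marked rest (y = -40 mm side); frame as the rest's
- red_cradle_back (a point): point for the back end of a handpiece that lies home in the cradle with the red stop of the marked rest (y = -40 mm side); frame as the rest's
- bench_block: loose square steel bench block, 66 x 66 x 20 mm, 0.7 kg, dark grey, flat on the bench. Origin: centre of its underside; z up; the top face is at z = 20 mm
- stone_dish: white dish with small coloured stones, 53 mm wide, 14 mm high, origin under its centre; bystander
- tweezers: black tweezers lying flat, 13 x 137 x 9 mm, origin under the centre, long along y; bystander at the left of the work (the bench lamp hangs above and behind that side: keep the arm clear of it)
- mandrel: grey tapered ring mandrel lying down, 25 x 228 x 24 mm, origin under the centre, long along y; bystander

How it is judged:
On the way, in this order (a step that is already met when the one before it is completed fails the run):
1. one handpiece, upright, is pressed on the bench block with its tip at least 2 mm in, while the other still waits in the plain rest (((value of joint tip_1 above 0.002 m and contact force between hammer_1 and bench_block above 0.8 N and angle between hammer_1's own z axis and vertical below 0.3 rad and distance of hammer_2 from where it was at the start of the episode below 0.02 m) or (value of joint tip_2 above 0.002 m and contact force between hammer_2 and bench_block above 0.8 N and angle between hammer_2's own z axis and vertical below 0.3 rad and distance of hammer_1 from where it was at the start of the episode below 0.02 m))), for 0.2 s.
2. that handpiece lies released in a cradle of the marked rest, the other still waits in the plain rest (((((distance between hammer_1 and blue_cradle_nose below 0.012 m and distance between hammer_1_back and blue_cradle_back below 0.02 m) or (distance between hammer_1 and red_cradle_nose below 0.012 m and distance between hammer_1_back and red_cradle_back below 0.02 m)) and contact force between hammer_1 and the fingers below 0.05 N and linear speed of hammer_1 below 0.03 m/s and distance of hammer_2 from where it was at the start of the episode below 0.02 m) or (((distance between hammer_2 and blue_cradle_nose below 0.012 m and distance between hammer_2_back and blue_cradle_back below 0.02 m) or (distance between hammer_2 and red_cradle_nose below 0.012 m and distance between hammer_2_back and red_cradle_back below 0.02 m)) and contact force between hammer_2 and the fingers below 0.05 N and linear speed of hammer_2 below 0.03 m/s and distance of hammer_1 from where it was at the start of the episode below 0.02 m))), for 0.2 s.
3. the other handpiece, upright, is pressed on the bench block with its tip at least 2 mm in, while the first lies in the marked rest (((value of joint tip_1 above 0.002 m and contact force between hammer_1 and bench_block above 0.8 N and angle between hammer_1's own z axis and vertical below 0.3 rad and ((distance between hammer_2 and blue_cradle_nose below 0.012 m and distance between hammer_2_back and blue_cradle_back below 0.02 m) or (distance between hammer_2 and red_cradle_nose below 0.012 m and distance between hammer_2_back and red_cradle_back below 0.02 m))) or (value of joint tip_2 above 0.002 m and contact force between hammer_2 and bench_block above 0.8 N and angle between hammer_2's own z axis and vertical below 0.3 rad and ((distance between hammer_1 and blue_cradle_nose below 0.012 m and distance between hammer_1_back and blue_cradle_back below 0.02 m) or (distance between hammer_1 and red_cradle_nose below 0.012 m and distance between hammer_1_back and red_cradle_back below 0.02 m))))), for 0.2 s.
At the end, for the whole second after the job is handed in: The soft-sprung handpiece lies in the cradle with the blue stop and the stiff-sprung one in the cradle with the red stop: nose end within 12 mm and back end within 20 mm of the cradle's points, both released and at rest (distance between hammer_1 and blue_cradle_nose below 0.012 m and distance between hammer_1_back and blue_cradle_back below 0.02 m and distance between hammer_2 and red_cradle_nose below 0.012 m and distance between hammer_2_back and red_cradle_back below 0.02 m and contact force between each of hammer_1, hammer_2 and the fingers below 0.05 N and linear speed of each of hammer_1, hammer_2 below 0.03 m/s); the robot touches nothing.
It fails at once if something shifts the stone dish by more than 30 mm (distance of stone_dish from where it was at the start of the episode above 0.03 m).
It fails at once if something shifts the tweezers by more than 30 mm (distance of tweezers from where it was at the start of the episode above 0.03 m).
It fails at once if something shifts the ring mandrel by more than 30 mm (distance of mandrel from where it was at the start of the episode above 0.03 m).
It fails at once if a handpiece is rammed on the bench block with more than 40 N (contact force between any of hammer_1, hammer_2 and bench_block above 40 N).
It also fails if it takes over 66 s, if anything falls off the work surface, if the arm or the gripper's body presses on something with over 40 N, if the wrist force passes 120 N, or if a joint passes its speed limit or range.

## Working session

There is one attempt and no reset: what is moved stays moved. The work goes in short steps, Python scripts to look and compute and a shell command to move; the robot and the scene stay as the last step left them, time stands still between calls to the robot, and variables do not carry over. Pictures are saved under pics/ and viewed, at most 10 in all, crops included, and the job is handed in when it is done.

```bash
ls; mkdir -p pics
python3 - <<'E'
from rig import ctrl
import cv2,numpy as np
for n in("side","top"):
    r=ctrl.get_image(n); cv2.imwrite(f"pics/{n}0.png",cv2.cvtColor(r["image"],cv2.COLOR_RGB2BGR))
    R=cv2.Rodrigues(np.array(r["rvec"]))[0]; print(n,np.round(r["mtx"],1).tolist(),r["D"],(-R.T@np.array(r["tvec"]).ravel()).round(3),R.round(3).tolist())
s=ctrl.get_state(); print(s)
E
```

```text
inch.py
pics
rig.py
side [[431.7, 0.0, 254.6], [0.0, 431.7, 189.0], [0.0, 0.0, 1.0]] [0.00508193 0.         0.         0.         0.        ] [-0.046  0.818  0.668] [[-0.863, -0.504, -0.02], [-0.242, 0.449, -0.86], [0.442, -0.738, -0.51]]
top [[387.8, 0.0, 261.8], [0.0, 387.8, 191.0], [0.0, 0.0, 1.0]] [0.03216724 0.         0.         0.         0.        ] [0.239 0.016 1.058] [[0.025, -0.999, 0.035], [-0.98, -0.031, -0.195], [0.195, -0.029, -0.98]]
{'time': 0.1, 'q': array([ 1.073418  ,  0.43517564,  0.02497562,  1.57400858, -0.01157459,
        1.13401526, -0.075096  ]), 'qd': array([-0.00156728, -0.00013841,  0.00016374, -0.0007204 , -0.0009072 ,
       -0.00068714,  0.00096466]), 'tau': array([ 2.08808859e-03, -6.69126320e+01,  9.87356231e-01, -3.15146863e+01,
       -6.05348730e-02,  3.73257534e-02,  2.64912239e-05]), 'ee_pos': array([ 0.24013871, -0.57651892,  0.22600866]), 'orientation': array([ 9.80587209e-01,  1.96082104e-01, -2.19449604e-04, -6.97484299e-04]), 'ft_force': array([-0.5091224 ,  0.52078104, -0.76126494]), 'torque': array([0.02786853, 0.04216956, 0.00777586]), 'finger_force': 0.0, 'gripper_width': 0.09170880027715753}
```
Interesting: q1=1.073 but TCP at y=-0.577... whatever.

View pics/side0.png

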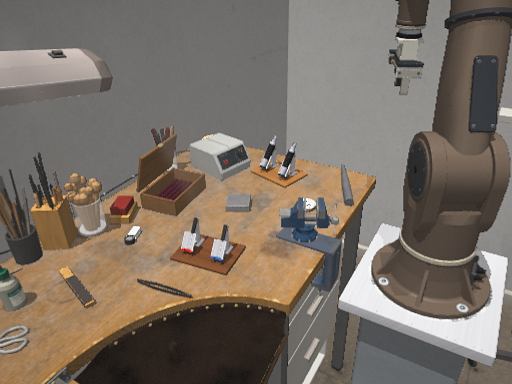

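View pics/top0.png

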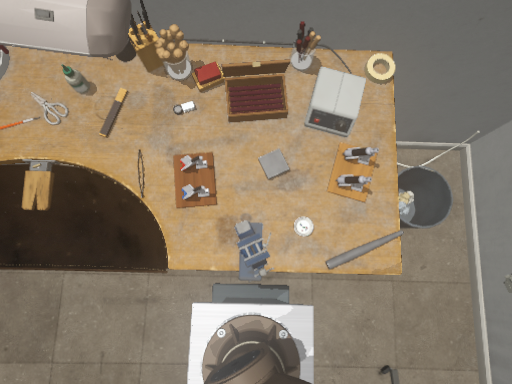

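Run:
```python
import cv2,numpy as np
s=cv2.imread("pics/side0.png");t=cv2.imread("pics/top0.png")
def c(i,x,y): return cv2.resize(i[y:y+60,x:x+80],(400,300),interpolation=cv2.INTER_CUBIC)
cv2.imwrite("pics/m.png",np.vstack([np.hstack([c(s,168,213),c(s,242,130)]),np.hstack([c(t,155,150),c(t,315,141)])]))
```

View pics/m.png

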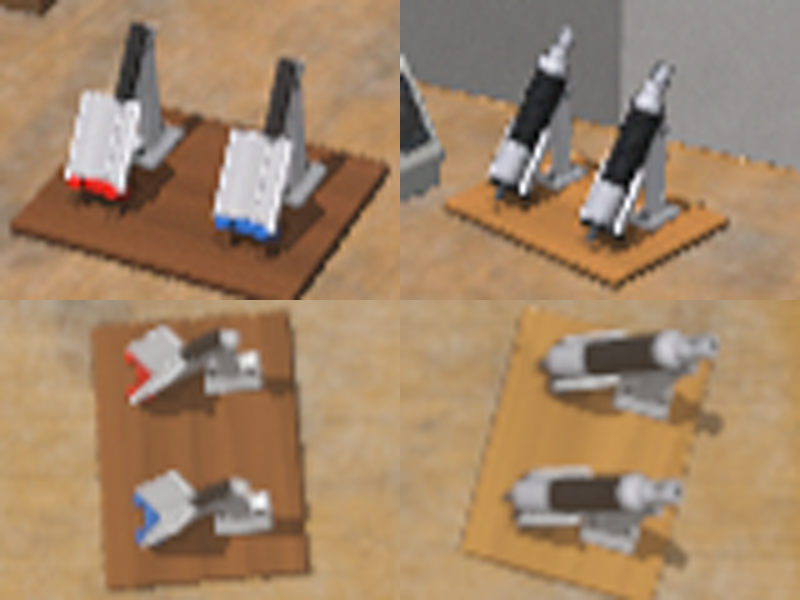

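```bash
cat > h.py <<'E'
import cv2,numpy as np
from scipy.spatial.transform import Rotation as Ro
from rig import ctrl
def cam(n):
    r=ctrl.get_image(n); r["R"]=cv2.Rodrigues(np.array(r["rvec"]))[0]; r["t"]=np.array(r["tvec"]).ravel(); r["C"]=-r["R"].T@r["t"]
    r["hsv"]=cv2.cvtColor(r["image"],cv2.COLOR_RGB2HSV); return r
def und(r,p): return cv2.undistortPoints(np.float64(p).reshape(-1,1,2),r["mtx"],np.float64(r["D"])).reshape(-1,2)
def plane(r,p,z):
    d=np.c_[und(r,p),np.ones(len(und(r,p)))]@r["R"]; return r["C"]+d*((z-r["C"][2])/d[:,2])[:,None]
def tri(a,pa,b,pb):
    X=cv2.triangulatePoints(np.c_[a["R"],a["t"]],np.c_[b["R"],b["t"]],und(a,pa).T,und(b,pb).T); return (X[:3]/X[3]).T
def proj(r,P): return cv2.projectPoints(np.float64(P).reshape(-1,1,3),np.float64(r["rvec"]),np.float64(r["tvec"]),r["mtx"],np.float64(r["D"]))[0].reshape(-1,2)
def big(m,roi):
    k=np.zeros_like(m); x,y,X,Y=roi; k[y:Y,x:X]=m[y:Y,x:X]
    n,l,s,c=cv2.connectedComponentsWithStats(k); i=1+np.argmax(s[1:,4]); return np.uint8(l==i)*255
E
python3 - <<'E'
from h import *
s,t=cam("side"),cam("top")
for n,p in(("marked",(194,180)),("marked",(180,200)),("plain",(340,172)),("plain",(350,165)),("table",(230,190)),("table",(320,190)),("block",(274,165))): print(n,t["hsv"][p[1],p[0]],end=" ")
print()
# stop colours
for nm,lo,hi in(("red",(0,180,120),(8,255,255)),("blue",(100,130,90),(125,255,255))):
    ps=[]
    for r,roi in((s,(165,210,250,275)),(t,(165,145,220,215))):
        m=big(cv2.inRange(r["hsv"],lo,hi),roi); ps.append(np.argwhere(m)[:,::-1].mean(0))
    print(nm,np.round(ps,1).tolist(),tri(s,[ps[0]],t,[ps[1]]).round(4))
tm=[(173.6,155),(213,152.4),(216.8,204.4),(176.6,207.6)]
tp=[(339.6,142.6),(379,150),(366.4,200.4),(327.4,191)]
for q in(tm,tp):
    P=plane(t,q,.008); print(P.round(4).tolist(),P.mean(0).round(4),np.linalg.norm(np.roll(P,-1,0)-P,axis=1).round(4),s and proj(s,P).round(1).tolist())
# block
for r,roi in((t,(255,145,295,185)),):
    m=big(cv2.inRange(r["hsv"],(0,0,60),(180,45,200)),roi); c=cv2.findContours(m,0,1)[0][0]
    print("block",cv2.boundingRect(c),cv2.minAreaRect(np.float32(plane(r,c.reshape(-1,2),.02)[:,:2]*1000)))
# sleeves
for r,roi in((s,(255,130,320,185)),(t,(335,145,380,195))):
    m=cv2.inRange(r["hsv"],(0,0,0),(180,255,75)); k=np.zeros_like(m);x,y,X,Y=roi;k[y:Y,x:X]=m[y:Y,x:X]
    n,l,st,ce=cv2.connectedComponentsWithStats(k)
    for i in range(1,n):
        if st[i,4]>25: print(st[i],ce[i].round(1),np.round(cv2.fitLine(np.argwhere(l==i)[:,::-1].astype(np.float32),2,0,.01,.01).ravel(),2))
E
```

```text
marked [ 14 147 139] marked [ 14 152 156] plain [ 17 147 185] plain [ 16 148 179] table [ 17 109 190] table [ 18  99 186] block [ 15  13 162] 
red [[187.6, 250.4], [182.4, 165.8]] [[0.5104 0.205  0.021 ]]
blue [[216.2, 258.1], [184.5, 192.5]] [[0.4358 0.1944 0.0199]]
[[0.5424, 0.2328, 0.008], [0.5539, 0.1241, 0.008], [0.4069, 0.1065, 0.008], [0.3948, 0.2146, 0.008]] [0.4745 0.1695 0.008 ] [0.1093 0.1481 0.1087 0.1487] [[170.8, 257.2], [194.6, 232.0], [246.9, 245.3], [226.8, 273.0]]
[[0.5955, -0.2334, 0.008], [0.5773, -0.3455, 0.008], [0.4307, -0.3056, 0.008], [0.4538, -0.1974, 0.008]] [ 0.5143 -0.2705  0.008 ] [0.1136 0.152  0.1106 0.1462] [[251.4, 170.5], [272.7, 158.0], [307.4, 172.6], [285.6, 185.9]]
block (258, 148, 32, 31) ((525.3630981445312, -45.3266716003418), (68.23033905029297, 66.39875793457031), 26.65029525756836)
[264 144  11  17  94] [269.  151.2] [  0.41  -0.91 269.04 151.19]
[283 151  12  18 102] [288.  158.9] [  0.41  -0.91 287.99 158.88]
[352 149  15   7  78] [358.5 152. ] [ 1.0000e+00 -8.0000e-02  3.5851e+02  1.5199e+02]
[345 177  14   6  75] [351.3 179.6] [1.0000e+00 1.0000e-02 3.5133e+02 1.7956e+02]
```

Run:
```python
from h import *
s,t=cam("side"),cam("top")
ms=[(170.4,259),(245.6,246.6),(226.6,272.4)]; ps=[(251,171.6),(307.6,174.4),(285,187.4)]
print("side corners L,R,B (hand)"); print(plane(s,ms,.008).round(4).tolist()); print(plane(s,ps,.008).round(4).tolist())
print("tri L R B",tri(s,ms,t,[(173.6,155),(216.8,204.4),(176.6,207.6)]).round(4).tolist(),tri(s,ps,t,[(339.6,142.6),(366.4,200.4),(327.4,191)]).round(4).tolist())
for nm,lo,hi,roi in(("marked",(5,120,60),(16,255,170),(165,145,225,215)),("plain",(10,128,100),(20,255,255),(320,138,385,206))):
    m=big(cv2.morphologyEx(cv2.inRange(t["hsv"],lo,hi),cv2.MORPH_CLOSE,np.ones((5,5))),roi)
    m=cv2.morphologyEx(m,cv2.MORPH_OPEN,np.ones((5,5)))
    c=cv2.convexHull(max(cv2.findContours(m,0,1)[0],key=cv2.contourArea)).reshape(-1,2)
    print(nm,cv2.boundingRect(c),cv2.minAreaRect(np.float32(plane(t,c,.008)[:,:2]*1000)))
# sleeves: triangulate centres and ends along fitted lines
for nm,a,b in(("far",(269.0,151.2),(358.5,152)),("near",(288,158.9),(351.3,179.6))):
    print(nm,"sleeve centre",tri(s,[a],t,[b]).round(4))
# hand-picked back end tips & nose (crop /5)
for nm,a,b in(("far",(242+165/5,130+33/5),(315+312/5,141+45/5)),("near",(242+262/5,130+70/5),(315+279/5,141+191/5))):
    print(nm,"back",tri(s,[a],t,[b]).round(4))
# predictions
for nm,c,yaw in(("marked",(.4745,.1695),None),):pass
```

```text
side corners L,R,B (hand)
[[0.539, 0.2385, 0.008], [0.4071, 0.1124, 0.008], [0.3963, 0.2131, 0.008]]
[[0.5928, -0.2265, 0.008], [0.4252, -0.2951, 0.008], [0.4514, -0.1888, 0.008]]
tri L R B [[0.5438, 0.2338, 0.0027], [0.4088, 0.1075, 0.0037], [0.3949, 0.2145, 0.0095]] [[0.5974, -0.2345, 0.003], [0.4315, -0.3082, 0.0001], [0.4556, -0.1985, 0.0017]]
marked (174, 153, 43, 55) ((474.310546875, 170.5091552734375), (148.60903930664062, 111.84380340576172), 6.370612144470215)
plain (328, 143, 47, 58) ((512.1060791015625, -267.0061950683594), (109.74406433105469, 149.283447265625), 75.40016174316406)
far sleeve centre [[ 0.5492 -0.2682  0.0727]]
near sleeve centre [[ 0.4726 -0.2476  0.0727]]
far back [[ 0.5464 -0.3063  0.1083]]
near back [[ 0.469  -0.2876  0.1068]]
```

```bash
cat >> h.py <<'E'
class Rest:
    def __init__(s,c,yawdeg):
        g=np.radians(yawdeg); s.y=-np.array([np.cos(g),np.sin(g),0]); s.z=np.array([0,0,1.]); s.x=np.cross(s.y,s.z); s.c=np.array([*c,0.])
        s.a=-.574*s.x+.819*s.z; s.n=.819*s.x+.574*s.z
    def nose(s,k): return s.c+.032*s.x+k*.040*s.y+.026*s.z   # k=+1 near/blue, -1 far/red
    def R(s): z=-s.a/np.linalg.norm(s.a); y=-s.y; return np.c_[np.cross(y,z),y,z]
    def tcp(s,k,L=.049,dz=0,da=0,dn=0): return s.nose(k)+(L+da)*s.a+dz*s.z+dn*s.n
P=Rest((.5145,-.270),-14.7); M=Rest((.4745,.170),6.8)
def down(yawdeg):
    g=np.radians(yawdeg); y=np.array([np.cos(g),np.sin(g),0]); z=np.array([0,0,-1.]); return np.c_[np.cross(y,z),y,z]
def go(p,R):
    st=ctrl.get_state(); R0=Ro.from_quat(st["orientation"]); d=R0.inv().apply(np.array(p)-st["ee_pos"]); v=(R0.inv()*Ro.from_matrix(R)).as_rotvec()
    print("at",st["ee_pos"].round(4),"to",np.round(p,4),"| row",np.r_[d,v].round(4),"rows",round(max(np.linalg.norm(d)/.0417,np.linalg.norm(v)/.125),1))
E
python3 - <<'E'
from h import *
s,t=cam("side"),cam("top")
print(tri(s,[(249,160),(192,147),(218,133)],t,[(351,135),(305,124),(320,68)]).round(3))
go(P.tcp(1,dz=.10),P.R())
for k in(1,-1): print(P.nose(k),M.nose(k))
E
```

```text
[[ 0.615 -0.259  0.029]
 [ 0.65  -0.091  0.129]
 [ 0.708 -0.164  0.156]]
at [ 0.2403 -0.5769  0.2266] to [ 0.4768 -0.2561  0.1661] | row [ 0.3417 -0.2052  0.0605  0.2806  0.5671 -0.8899] rows 9.7
[ 0.48392954 -0.22889711  0.026     ] [0.43099245 0.19703874 0.026     ]
[ 0.56131096 -0.24919775  0.026     ] [0.51042969 0.20651105 0.026     ]
```

```bash
python3 inch.py '.34 -.205 0 .28 .567 -.89;.34 -.205 0 .28 .567 -.89;.34 -.205 0 .28 .567 -.89;.34 -.205 0 .28 .567 -.89;.34 -.205 0 .28 .567 -.89;.34 -.205 0 .28 .567 -.89;.34 -.205 0 .28 .567 -.89;.34 -.205 0 .28 .567 -.89;.34 -.205 0 .28 .567 -.89;.34 -.205 0 .28 .567 -.89;.34 -.205 0 .28 .567 -.89;.34 -.205 0 .28 .567 -.89' .05
python3 - <<'E'
from h import *
print(ctrl.get_state()["q"].round(2))
go(P.tcp(1,da=.05),P.R())
go(P.tcp(1),P.R())
E
```

```text
time: 1.4
ee_pos: [0.4759, -0.2557, 0.2267]
orientation: [0.754, 0.584, 0.238, -0.184]
ft_force: [-0.4, -0.5, -0.3]
gripper_width: 0.0501
finger_force: 0.0
[ 1.02  0.53 -0.41  1.63 -0.37  1.29  0.54]
at [ 0.4759 -0.2557  0.2267] to [ 0.4695 -0.2839  0.1071] | row [-0.0923  0.0008  0.0814 -0.0009  0.      0.0024] rows 3.0
at [ 0.4759 -0.2557  0.2267] to [ 0.4768 -0.2561  0.0661] | row [-0.0923  0.0008  0.1314 -0.0009  0.      0.0024] rows 3.9
```

```bash
python3 inch.py '-.092 .001 .04 0 0 0;-.092 .001 .04 0 0 0;-.092 .001 .06 0 0 0;-.092 .001 .08 0 0 0;-.092 .001 .08 0 0 0'
python3 - <<'E'
from h import *
s,t=cam("side"),cam("top")
b=[cv2.resize(r["image"][y:y+75,x:x+100,::-1],(400,300),interpolation=cv2.INTER_CUBIC) for r,x,y in((s,240,110),(t,310,120))]
cv2.imwrite("pics/a.png",np.hstack(b)); go(P.tcp(1),P.R())
E
```

```text
time: 1.82
ee_pos: [0.4665, -0.2846, 0.105]
orientation: [0.756, 0.581, 0.238, -0.186]
ft_force: [0.2, 0.8, -0.2]
gripper_width: 0.0501
finger_force: 0.0
at [ 0.4685 -0.2864  0.1088] to [ 0.4768 -0.2561  0.0661] | row [ 0.0012  0.0003  0.0529  0.0004  0.0004 -0.0006] rows 1.3
```

View pics/a.png

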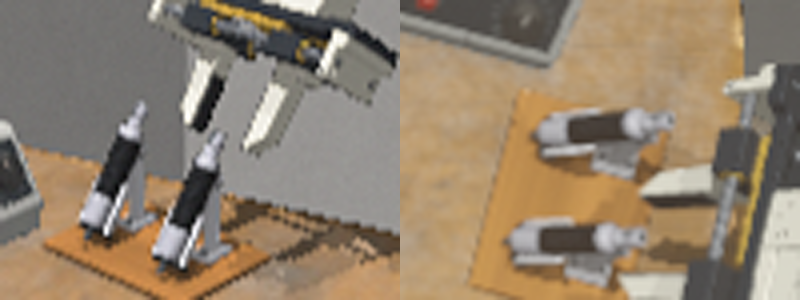

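Run:
```python
from h import *
s,t=cam("side"),cam("top"); e=ctrl.get_state()["ee_pos"]; b=P.nose(1)+.104*P.a
for r,x,y in((s,240,110),(t,310,120)): print(((proj(r,[e,b,P.nose(1)])-[x,y])*4).round(0).tolist())
go(P.tcp(1),P.R())
```

```text
[[219.0, 133.0], [219.0, 132.0], [166.0, 256.0]]
[[243.0, 233.0], [243.0, 233.0], [120.0, 237.0]]
at [ 0.4694 -0.2872  0.1099] to [ 0.4768 -0.2561  0.0661] | row [ 0.0011 -0.0009  0.0542  0.0028  0.0022  0.0008] rows 1.3
```

```bash
python3 inch.py '0 0 .02 0 0 0;0 0 .04 0 0 0;0 0 .052 0 0 0;0 0 .052 0 0 0'; python3 inch.py '0 0 0 0 0 0;0 0 0 0 0 0;0 0 0 0 0 0;0 0 0 0 0 0;0 0 0 0 0 0;0 0 0 0 0 0' 0; python3 -c "
from h import *
go(P.tcp(1),P.R()); go(P.tcp(1,dz=.1),P.R())"
```

```text
time: 2.35
ee_pos: [0.4766, -0.2558, 0.0659]
orientation: [0.755, 0.583, 0.238, -0.184]
ft_force: [-0.9, 0.1, 0.8]
gripper_width: 0.0499
finger_force: 0.0
time: 2.85
ee_pos: [0.4767, -0.2575, 0.0663]
orientation: [0.755, 0.583, 0.238, -0.183]
ft_force: [-0.5, -2.6, 3.3]
gripper_width: 0.0193
finger_force: 30.0
at [ 0.4767 -0.2575  0.0663] to [ 0.4768 -0.2561  0.0661] | row [ 0.0011 -0.0003  0.0009  0.0015  0.0011  0.0002] rows 0.0
at [ 0.4767 -0.2575  0.0663] to [ 0.4768 -0.2561  0.1661] | row [ 0.0584 -0.0001 -0.081   0.0015  0.0011  0.0002] rows 2.4
```

```bash
python3 inch.py '.014 0 -.02 0 0 0;.028 0 -.04 0 0 0;.043 0 -.061 0 0 0;.057 0 -.082 0 0 0;.071 0 -.102 0 0 0;.071 0 -.102 0 0 0'; python3 -c "
from h import *
# block centre: contact TCP height .02+.014+.049=.083
go([.525,-.045,.125],down(-5)); go([.525,-.045,.19],down(-5))"
```

```text
time: 3.35
ee_pos: [0.4782, -0.2581, 0.1946]
orientation: [0.755, 0.584, 0.239, -0.18]
ft_force: [1.4, -0.4, -0.4]
gripper_width: 0.0195
finger_force: 30.0
at [ 0.4782 -0.2581  0.1946] to [ 0.525 -0.045  0.125] | row [ 0.1392 -0.0093  0.1816  0.0579 -0.6062 -0.1622] rows 5.5
at [ 0.4782 -0.2581  0.1946] to [ 0.525 -0.045  0.19 ] | row [ 0.1764 -0.0089  0.1283  0.0579 -0.6062 -0.1622] rows 5.2
```

```bash
python3 inch.py '.176 -.009 .128 .058 -.606 -.162;.176 -.009 .128 .058 -.606 -.162;.176 -.009 .128 .058 -.606 -.162;.176 -.009 .128 .058 -.606 -.162;.176 -.009 .128 .058 -.606 -.162;.176 -.009 .128 .058 -.606 -.162;.176 -.009 .128 .058 -.606 -.162;.176 -.009 .128 .058 -.606 -.162'
python3 - <<'E'
from h import *
print(ctrl.get_state()["q"].round(2)); go([.525,-.045,.093],down(-5))
s,t=cam("side"),cam("top")
x,y=proj(s,[[.525,-.045,.08]])[0].astype(int); X,Y=proj(t,[[.525,-.045,.08]])[0].astype(int)
b=[cv2.resize(r["image"][v-45:v+45,u-50:u+50,::-1],(400,360),interpolation=cv2.INTER_CUBIC) for r,u,v in((s,x,y),(t,X,Y))]
cv2.imwrite("pics/b.png",np.hstack(b))
E
```

```text
time: 4.02
ee_pos: [0.5233, -0.0374, 0.1862]
orientation: [0.733, 0.68, 0.0, -0.004]
ft_force: [-0.6, -0.8, -2.3]
gripper_width: 0.0194
finger_force: 30.0
[ 0.26  0.35 -0.37  1.84  0.14  0.98 -0.24]
at [ 0.5233 -0.0374  0.1862] to [ 0.525 -0.045  0.093] | row [-0.0079  0.0028  0.0932 -0.0054 -0.0052  0.0128] rows 2.2
```

View pics/b.png

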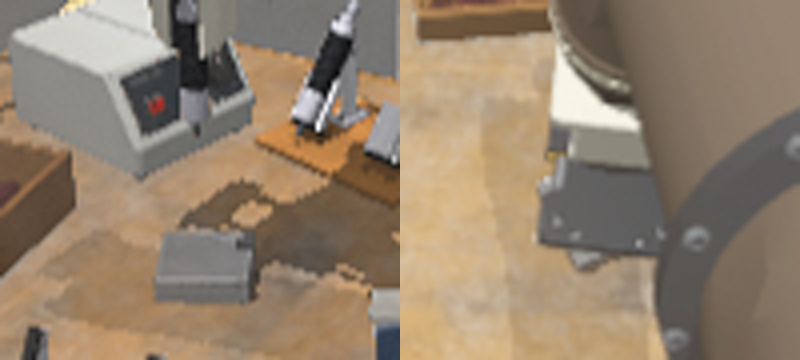

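```bash
python3 inch.py '-.008 .003 .03 0 0 0;-.008 .003 .06 0 0 0;-.008 .003 .085 0 0 0;-.008 .003 .09 0 0 0;-.008 .003 .09 0 0 0;-.008 .003 .09 0 0 0;-.008 .003 .09 0 0 0;-.008 .003 .09 0 0 0'; python3 inch.py '0 0 .003 0 0 0;0 0 .006 0 0 0;0 0 .006 0 0 0;0 0 .006 0 0 0'; python3 inch.py '0 0 .003 0 0 0;0 0 .003 0 0 0;0 0 .003 0 0 0'
```

```text
time: 4.78
ee_pos: [0.5258, -0.0528, 0.0977]
orientation: [0.738, 0.675, 0.0, -0.002]
ft_force: [-0.3, 0.2, -1.8]
gripper_width: 0.0191
finger_force: 30.0
time: 5.12
ee_pos: [0.5245, -0.0522, 0.0901]
orientation: [0.737, 0.676, -0.001, -0.003]
ft_force: [0.3, 0.3, -1.5]
gripper_width: 0.0192
finger_force: 30.0
time: 5.37
ee_pos: [0.5245, -0.0522, 0.087]
orientation: [0.737, 0.676, -0.001, -0.003]
ft_force: [-0.5, 0.4, -1.7]
gripper_width: 0.0192
finger_force: 30.0
```

```bash
for i in 1; do :; done; python3 inch.py '0 0 .003 0 0 0;0 0 .003 0 0 0;0 0 .003 0 0 0' | grep -E 'ee_pos|ft'; python3 inch.py '0 0 .0015 0 0 0;0 0 .0015 0 0 0;0 0 .0015 0 0 0'| grep -E 'ee_pos|ft'; python3 inch.py '0 0 .0015 0 0 0;0 0 .0015 0 0 0;0 0 .0015 0 0 0'| grep -E 'ee_pos|ft'; python3 inch.py '0 0 .001 0 0 0;0 0 .001 0 0 0;0 0 .001 0 0 0'| grep -E 'ee_pos|ft'
```

```text
ee_pos: [0.5248, -0.0522, 0.0841]
ft_force: [-0.2, 0.1, -0.4]
ee_pos: [0.5248, -0.0522, 0.0827]
ft_force: [-0.1, 0.5, 0.0]
ee_pos: [0.5247, -0.0522, 0.0812]
ft_force: [0.5, -0.7, -0.2]
ee_pos: [0.5247, -0.0523, 0.0802]
ft_force: [0.4, -0.0, 0.8]
```

```bash
for i in 1; do python3 inch.py '0 0 0 0 0 0;0 0 0 0 0 0' | grep ft;  python3 inch.py '0 0 0 0 0 0' | grep ft; python3 inch.py '0 0 0 0 0 0' | grep ft; done; python3 inch.py '0 0 .001 0 0 0;0 0 .001 0 0 0'| grep -E 'ee_pos|ft';python3 inch.py '0 0 0 0 0 0' | grep -E 'ee_pos|ft'; python3 -c "
from h import *
go([.5247,-.0522,.18],down(-5))"
```

```text
ft_force: [0.4, 0.2, 0.8]
ft_force: [0.6, 0.0, 0.9]
ft_force: [1.1, -0.1, 0.2]
ee_pos: [0.5247, -0.0522, 0.0791]
ft_force: [0.8, -0.1, 1.4]
ee_pos: [0.5247, -0.0523, 0.0791]
ft_force: [1.7, 0.2, 1.0]
at [ 0.5247 -0.0523  0.0791] to [ 0.5247 -0.0522  0.18  ] | row [ 4.000e-04 -5.000e-04 -1.009e-01 -5.600e-03 -3.800e-03 -1.000e-04] rows 2.4
```

```bash
python3 inch.py '0 0 -.02 0 0 0;0 0 -.06 0 0 0;0 0 -.1 0 0 0;0 0 -.13 0 0 0;0 0 -.13 0 0 0'
python3 - <<'E'
from h import *
go(M.tcp(1,dz=.13),M.R())
s=cam("side")
b=s["image"][185:260,265:365,::-1]; t=cv2.imread("pics/top0.png")[210:285,210:310]
cv2.imwrite("pics/v.png",np.hstack([cv2.resize(i,(400,300),interpolation=2) for i in(b,t)]))
e=M.nose(1)+.115*M.a; c=np.array([e-.0375*M.n+k*.095*M.y for k in(1,-1)]); print(c.round(3))
T=cam("top"); print(((proj(s,c)-[265,185])*4).round(),((proj(T,c)-[210,210])*4).round())
E
```

```text
time: 7.37
ee_pos: [0.5282, -0.0526, 0.215]
orientation: [0.737, 0.676, 0.003, -0.0]
ft_force: [1.1, -0.0, -0.4]
gripper_width: 0.0195
finger_force: 30.0
at [ 0.5282 -0.0526  0.215 ] to [0.4343 0.1691 0.1961] | row [ 0.2126 -0.113   0.0194  0.0664  0.6055 -0.1985] rows 5.8
[[0.348 0.09  0.099]
 [0.537 0.112 0.099]]
[[  25.  132.]
 [-261.   67.]] [[  38.   49.]
 [  17. -245.]]
```

View pics/v.png

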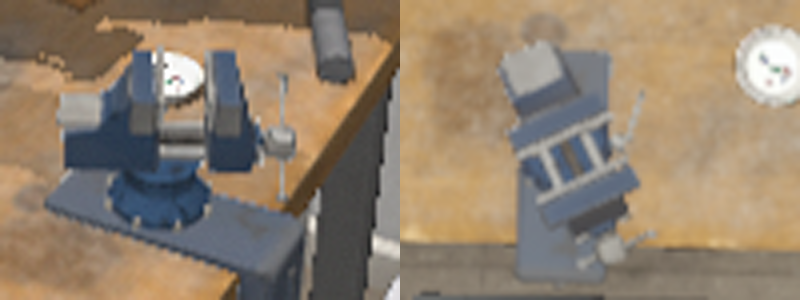

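```bash
python3 inch.py '.213 -.113 .019 .066 .606 -.198;.213 -.113 .019 .066 .606 -.198;.213 -.113 .019 .066 .606 -.198;.213 -.113 .019 .066 .606 -.198;.213 -.113 .019 .066 .606 -.198;.213 -.113 .019 .066 .606 -.198;.213 -.113 .019 .066 .606 -.198;.213 -.113 .019 .066 .606 -.198;.213 -.113 .019 .066 .606 -.198'
python3 - <<'E'
from h import *
print(ctrl.get_state()["q"].round(2)); go(M.tcp(1,dz=.03,L=.0505),M.R())
E
```

```text
time: 8.22
ee_pos: [0.4308, 0.1687, 0.1905]
orientation: [0.634, 0.712, 0.197, -0.229]
ft_force: [0.5, -0.1, -1.6]
gripper_width: 0.0192
finger_force: 30.0
[ 0.52  0.38 -0.68  2.04 -0.5   0.86  0.33]
at [0.4308 0.1687 0.1905] to [0.4344 0.1683 0.0974] | row [-0.0543  0.0045  0.0757 -0.0079 -0.0015 -0.0065] rows 2.2
```

```bash
python3 inch.py '-.015 .002 .02 -.008 -.002 -.006;-.03 .004 .04 -.008 -.002 -.006;-.045 .004 .06 -.008 -.002 -.006;-.054 .004 .075 -.008 -.002 -.006;-.054 .004 .075 -.008 -.002 -.006;-.054 .004 .075 -.008 -.002 -.006;-.054 .004 .075 -.008 -.002 -.006'
python3 - <<'E'
from h import *
go(M.tcp(1,da=.004,dn=.003,L=.0505),M.R())
s,t=cam("side"),cam("top")
b=[cv2.resize(r["image"][y:y+75,x:x+100,::-1],(400,300),interpolation=cv2.INTER_CUBIC) for r,x,y in((s,165,200),(t,150,145))]
cv2.imwrite("pics/c.png",np.hstack(b))
e=ctrl.get_state(); ax=Ro.from_quat(e["orientation"]).as_matrix()[:,2]
for r,x,y in((s,165,200),(t,150,145)): print(((proj(r,[e["ee_pos"],e["ee_pos"]+.0505*ax,M.nose(1)])-[x,y])*4).round(0).tolist())
E
```

```text
time: 8.8
ee_pos: [0.4353, 0.1686, 0.0999]
orientation: [0.633, 0.713, 0.201, -0.224]
ft_force: [-0.1, 0.1, -1.4]
gripper_width: 0.0192
finger_force: 30.0
at [0.4353 0.1686 0.0999] to [0.4344 0.1684 0.0724] | row [-0.0159 -0.001   0.0225  0.0024  0.0001  0.0009] rows 0.7
[[223.0, 97.0], [204.0, 184.0], [210.0, 230.0]]
[[158.0, 166.0], [123.0, 182.0], [132.0, 194.0]]
```

View pics/c.png

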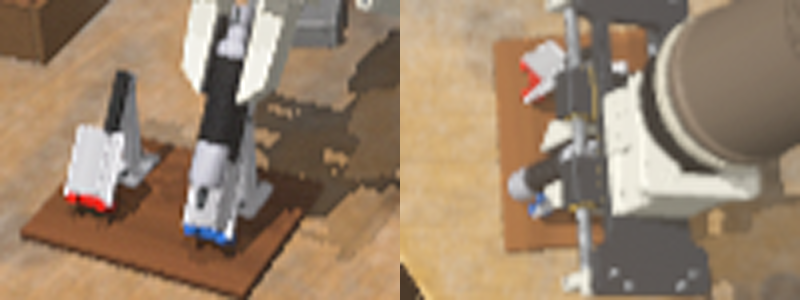

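```bash
python3 inch.py '-.006 -.001 .008 0 0 0;-.011 -.001 .016 0 0 0;-.016 -.001 .022 0 0 0;-.016 -.001 .022 0 0 0;-.016 -.001 .022 0 0 0'; python3 inch.py '0 0 0 0 0 0;0 0 0 0 0 0'; python3 -c "
from h import *
go(M.tcp(1,L=.0505),M.R())"
```

```text
time: 9.32
ee_pos: [0.4338, 0.1683, 0.0714]
orientation: [0.633, 0.713, 0.2, -0.225]
ft_force: [1.8, 1.3, -1.2]
gripper_width: 0.0195
finger_force: 30.0
time: 9.48
ee_pos: [0.4337, 0.1682, 0.0719]
orientation: [0.633, 0.713, 0.2, -0.225]
ft_force: [1.6, 1.2, -2.6]
gripper_width: 0.0192
finger_force: 30.0
at [0.4337 0.1682 0.0719] to [0.4344 0.1683 0.0674] | row [-0.0026  0.0008  0.0037  0.0014 -0.0002  0.0008] rows 0.1
```

```bash
python3 inch.py '-.0025 .001 .003 0 0 0;-.0025 .001 .003 0 0 0;-.0025 .001 .003 0 0 0' | grep -E 'ee|ft'; python3 inch.py '0 0 0 0 0 0;0 0 0 0 0 0' .05 | grep -E 'ft|wid|fin'; python3 inch.py '0 0 0 0 0 0;0 0 0 0 0 0;0 0 0 0 0 0'
python3 - <<'E'
from h import *
s,t=cam("side"),cam("top")
b=[cv2.resize(r["image"][y:y+75,x:x+100,::-1],(400,300),interpolation=cv2.INTER_CUBIC) for r,x,y in((s,165,200),(t,150,145))]
cv2.imwrite("pics/d.png",np.hstack(b))
E
```

```text
ee_pos: [0.4354, 0.1684, 0.0682]
ft_force: [3.2, 4.6, -1.3]
ft_force: [0.1, 0.6, -0.4]
gripper_width: 0.0283
finger_force: 0.0
time: 10.15
ee_pos: [0.4345, 0.1678, 0.068]
orientation: [0.633, 0.713, 0.2, -0.225]
ft_force: [0.1, -0.4, -0.0]
gripper_width: 0.0475
finger_force: 0.0
```

View pics/d.png

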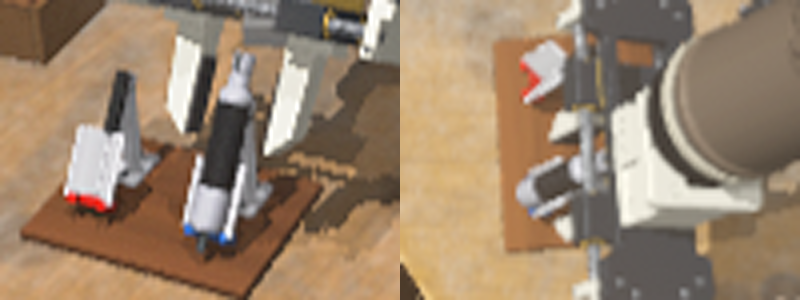

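```bash
python3 inch.py '0 0 -.03 0 0 0;0 0 -.07 0 0 0;0 0 -.11 0 0 0;0 0 -.15 0 0 0;0 0 -.15 0 0 0' | grep ee
python3 - <<'E'
from h import *
go(P.tcp(-1,L=.17),P.R())
E
```

```text
ee_pos: [0.4485, 0.0781, 0.1952]
at [0.4485 0.0781 0.1952] to [ 0.5365 -0.3436  0.1652] | row [-0.3696  0.0397 -0.2198 -0.2044  0.0026  0.3079] rows 10.4
```

```bash
python3 inch.py '-.35 .04 -.25 -.204 .003 .308;-.35 .04 -.25 -.204 .003 .308;-.35 .04 -.25 -.204 .003 .308;-.35 .04 -.25 -.204 .003 .308;-.35 .04 -.25 -.204 .003 .308;-.35 .04 -.25 -.204 .003 .308;-.35 .04 -.25 -.204 .003 .308;-.37 .04 -.22 -.204 .003 .308;-.37 .04 -.22 -.204 .003 .308;-.37 .04 -.22 -.204 .003 .308;-.37 .04 -.22 -.204 .003 .308;-.37 .04 -.22 -.204 .003 .308;-.37 .04 -.22 -.204 .003 .308;-.37 .04 -.22 -.204 .003 .308' .05| grep -E 'time|ee'
python3 - <<'E'
from h import *
print(ctrl.get_state()["q"].round(2)); go(P.tcp(-1,L=.1),P.R());go(P.tcp(-1),P.R())
s,t=cam("side"),cam("top"); b=P.nose(-1)+.104*P.a
c=[cv2.resize(r["image"][y:y+75,x:x+100,::-1],(400,300),interpolation=cv2.INTER_CUBIC) for r,x,y in((s,240,110),(t,310,120))]
cv2.imwrite("pics/e.png",np.hstack(c))
for r,x,y in((s,240,110),(t,310,120)): print(((proj(r,[ctrl.get_state()["ee_pos"],b,P.nose(-1)])-[x,y])*4).round(0).tolist())
E
```

```text
time: 11.83
ee_pos: [0.5353, -0.3376, 0.1586]
[ 0.97  0.75 -0.35  1.4  -0.32  1.32  0.55]
at [ 0.5353 -0.3376  0.1586] to [ 0.5467 -0.3047  0.1079] | row [-0.0009  0.0034  0.0614 -0.0113 -0.0033  0.0005] rows 1.5
at [ 0.5353 -0.3376  0.1586] to [ 0.5542 -0.2764  0.0661] | row [-0.0011  0.004   0.1124 -0.0113 -0.0033  0.0005] rows 2.7
[[173.0, 36.0], [143.0, 103.0], [92.0, 224.0]]
[[348.0, 111.0], [271.0, 117.0], [148.0, 130.0]]
```

View pics/e.png

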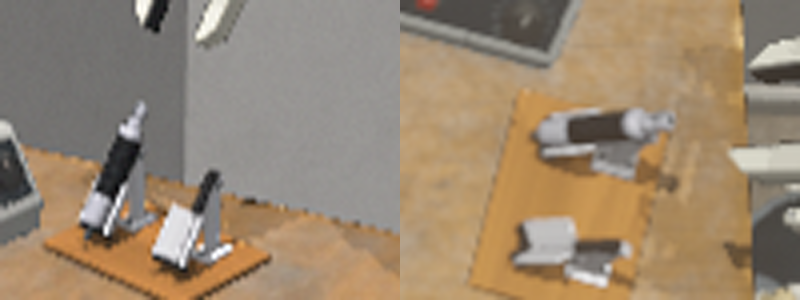

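```bash
python3 inch.py '0 .002 .03 -.011 -.003 0;-.001 .003 .06 -.011 -.003 0;-.001 .003 .08 -.011 -.003 0;-.001 .003 .1 -.011 -.003 0;-.001 .003 .112 -.011 -.003 0;-.001 .003 .112 -.011 -.003 0;-.001 .003 .112 -.011 -.003 0' | grep -E 'ee|ft'; python3 -c "
from h import *
go(P.tcp(-1),P.R())"
```

```text
ee_pos: [0.5532, -0.2775, 0.0671]
ft_force: [-0.7, 0.1, 0.9]
at [ 0.5532 -0.2775  0.0671] to [ 0.5542 -0.2764  0.0661] | row [0.0006 0.0006 0.0016 0.0002 0.001  0.0006] rows 0.0
```

```bash
python3 inch.py '0 0 .001 0 0 0;0 0 .001 0 0 0;0 0 .001 0 0 0;0 0 .001 0 0 0;0 0 .001 0 0 0;0 0 .001 0 0 0' 0 | grep -E 'ft|wid|fin'; python3 inch.py '.014 0 -.02 0 0 0;.028 0 -.04 0 0 0;.043 0 -.061 0 0 0;.057 0 -.082 0 0 0;.071 0 -.102 0 0 0;.071 0 -.102 0 0 0'; python3 -c "
from h import *
go([.525,-.045,.17],down(-5))"
```

```text
ft_force: [1.2, -1.1, 2.5]
gripper_width: 0.0194
finger_force: 30.0
time: 13.52
ee_pos: [0.5552, -0.2785, 0.1951]
orientation: [0.755, 0.583, 0.239, -0.18]
ft_force: [1.5, -0.8, -0.6]
gripper_width: 0.019
finger_force: 30.0
at [ 0.5552 -0.2785  0.1951] to [ 0.525 -0.045  0.17 ] | row [ 0.1651 -0.0888  0.1446  0.0586 -0.6059 -0.1625] rows 5.7
```

```bash
python3 inch.py '.165 -.089 .145 .058 -.606 -.162;.165 -.089 .145 .058 -.606 -.162;.165 -.089 .145 .058 -.606 -.162;.165 -.089 .145 .058 -.606 -.162;.165 -.089 .145 .058 -.606 -.162;.165 -.089 .145 .058 -.606 -.162;.165 -.089 .145 .058 -.606 -.162;.165 -.089 .145 .058 -.606 -.162;.165 -.089 .145 .058 -.606 -.162;.165 -.089 .145 .058 -.606 -.162;.165 -.089 .145 .058 -.606 -.162'|grep ee
python3 - <<'E'
from h import *
go([.525,-.047,.092],down(-5))
E
```

```text
ee_pos: [0.5225, -0.0464, 0.1653]
at [ 0.5225 -0.0464  0.1653] to [ 0.525 -0.047  0.092] | row [-0.0006  0.003   0.0733 -0.0063 -0.0028 -0.0047] rows 1.8
```

```bash
python3 inch.py '0 .003 .03 0 0 0;0 .003 .055 0 0 0;0 .003 .073 0 0 0;0 .003 .073 0 0 0;0 .003 .073 0 0 0;0 .003 .073 0 0 0'|grep -E 'ee|ft'; python3 inch.py '0 0 .0 0 0 0;0 0 0 0 0 0;0 0 0 0 0 0'|grep -E 'ee|ft'
```

```text
ee_pos: [0.5259, -0.045, 0.0935]
ft_force: [0.1, 0.4, -0.2]
ee_pos: [0.5258, -0.044, 0.0936]
ft_force: [-0.8, -0.6, -1.1]
```

```bash
python3 inch.py '0 0 .003 0 0 0;0 0 .003 0 0 0;0 0 .003 0 0 0'|grep -E 'ee|ft'; python3 inch.py '0 0 .002 0 0 0;0 0 .002 0 0 0;0 0 .002 0 0 0'|grep -E 'ee|ft'
```

```text
ee_pos: [0.5251, -0.0439, 0.0896]
ft_force: [-0.0, -0.7, -1.6]
ee_pos: [0.5251, -0.0439, 0.0875]
ft_force: [0.7, -0.2, -1.6]
```

```bash
python3 inch.py '0 0 .002 0 0 0;0 0 .002 0 0 0;0 0 .002 0 0 0'|grep -E 'ee|ft'; python3 inch.py '0 0 .0015 0 0 0;0 0 .0015 0 0 0;0 0 .0015 0 0 0'|grep -E 'ee|ft';  python3 inch.py '0 0 .0015 0 0 0;0 0 .0015 0 0 0;0 0 .0015 0 0 0'|grep -E 'ee|ft'
```

```text
ee_pos: [0.525, -0.0439, 0.0855]
ft_force: [0.1, 0.8, -1.3]
ee_pos: [0.5253, -0.0438, 0.0842]
ft_force: [-0.5, 0.5, 0.7]
ee_pos: [0.5254, -0.0439, 0.0828]
ft_force: [-0.6, 0.2, 3.4]
```

```bash
python3 inch.py '0 0 .0015 0 0 0;0 0 .0015 0 0 0;0 0 .0015 0 0 0;0 0 .0015 0 0 0;0 0 .0015 0 0 0'|grep -E 'ee|ft'; python3 inch.py '0 0 -.03 0 0 0;0 0 -.06 0 0 0;0 0 -.1 0 0 0;0 0 -.13 0 0 0;0 0 -.13 0 0 0;0 0 -.13 0 0 0'
python3 - <<'E'
from h import *
go(M.tcp(-1,dz=.13,L=.0505),M.R())
E
```

```text
ee_pos: [0.5254, -0.0439, 0.0813]
ft_force: [-0.1, 0.6, 5.2]
time: 17.35
ee_pos: [0.5266, -0.0444, 0.2123]
orientation: [0.738, 0.675, 0.0, -0.002]
ft_force: [-0.8, -0.6, -1.9]
gripper_width: 0.0194
finger_force: 30.0
at [ 0.5266 -0.0444  0.2123] to [0.5139 0.1777 0.1974] | row [ 0.2201 -0.0322  0.0157  0.0607  0.6058 -0.201 ] rows 5.3
```

```bash
python3 inch.py '.22 -.032 .016 .061 .606 -.201;.22 -.032 .016 .061 .606 -.201;.22 -.032 .016 .061 .606 -.201;.22 -.032 .016 .061 .606 -.201;.22 -.032 .016 .061 .606 -.201;.22 -.032 .016 .061 .606 -.201;.22 -.032 .016 .061 .606 -.201;.22 -.032 .016 .061 .606 -.201;.22 -.032 .016 .061 .606 -.201;.22 -.032 .016 .061 .606 -.201;.22 -.032 .016 .061 .606 -.201'|grep ee
python3 - <<'E'
from h import *
print(ctrl.get_state()["q"].round(2)); go(M.tcp(-1,dz=.03,L=.0505),M.R())
E
```

```text
ee_pos: [0.5136, 0.177, 0.1963]
[ 0.4   0.48 -0.6   1.86 -0.45  0.92  0.26]
at [0.5136 0.177  0.1963] to [0.5139 0.1777 0.0974] | row [-0.0561  0.0005  0.0815 -0.0014  0.0011 -0.0015] rows 2.4
```

```bash
python3 inch.py '-.014 0 .02 0 0 0;-.028 0 .04 0 0 0;-.042 0 .06 0 0 0;-.056 0 .081 0 0 0;-.056 0 .081 0 0 0;-.056 0 .081 0 0 0;-.056 0 .081 0 0 0'|grep -E 'ee|ft'
python3 - <<'E'
from h import *
go(M.tcp(-1,da=.004,dn=.003,L=.0505),M.R())
E
```

```text
ee_pos: [0.5136, 0.1785, 0.0989]
ft_force: [0.6, -0.2, -0.8]
at [0.5136 0.1785 0.0989] to [0.5138 0.1779 0.0724] | row [-0.0158  0.0002  0.0214 -0.0015 -0.0009 -0.0009] rows 0.6
```

```bash
python3 inch.py '-.006 .001 .008 0 0 0;-.011 .001 .016 0 0 0;-.016 .001 .021 0 0 0;-.016 .001 .021 0 0 0;-.016 .001 .021 0 0 0;-.016 .001 .021 0 0 0'|grep -E 'ee|ft'; python3 inch.py '-.0025 0 .003 0 0 0;-.0025 0 .003 0 0 0;-.0025 0 .003 0 0 0'|grep -E 'ee|ft'
```

```text
ee_pos: [0.5138, 0.1775, 0.0711]
ft_force: [1.0, -0.7, -1.2]
ee_pos: [0.515, 0.1779, 0.0678]
ft_force: [4.3, 5.5, -1.3]
```

Slight seating force, as with the first; release and retreat.

```bash
python3 inch.py '0 0 0 0 0 0;0 0 0 0 0 0;0 0 0 0 0 0;0 0 0 0 0 0;0 0 0 0 0 0' .05|grep -E 'ft|wid|fin'; python3 inch.py '0 0 -.03 0 0 0;0 0 -.07 0 0 0;0 0 -.11 0 0 0;0 0 -.15 0 0 0;0 0 -.19 0 0 0;0 0 -.22 0 0 0;0 0 -.22 0 0 0'
python3 - <<'E'
from h import *
s,t=cam("side"),cam("top")
c=[cv2.resize(r["image"][y:y+75,x:x+100,::-1],(400,300),interpolation=cv2.INTER_CUBIC) for r,x,y in((s,165,200),(t,150,145))]
cv2.imwrite("pics/f.png",np.hstack(c))
for r,x,y in((s,165,200),(t,150,145)): print(((proj(r,[M.nose(k)+l*M.a for k in(1,-1) for l in(0,.104)])-[x,y])*4).round(0).tolist())
E
```

```text
ft_force: [-0.0, -0.5, 0.3]
gripper_width: 0.0474
finger_force: 0.0
time: 20.6
ee_pos: [0.5326, 0.0474, 0.2515]
orientation: [0.635, 0.712, 0.201, -0.222]
ft_force: [0.4, 0.2, 0.6]
gripper_width: 0.05
finger_force: 0.0
[[210.0, 230.0], [249.0, 53.0], [90.0, 197.0], [128.0, 25.0]]
[[132.0, 194.0], [206.0, 160.0], [125.0, 79.0], [198.0, 36.0]]
```

View pics/f.png

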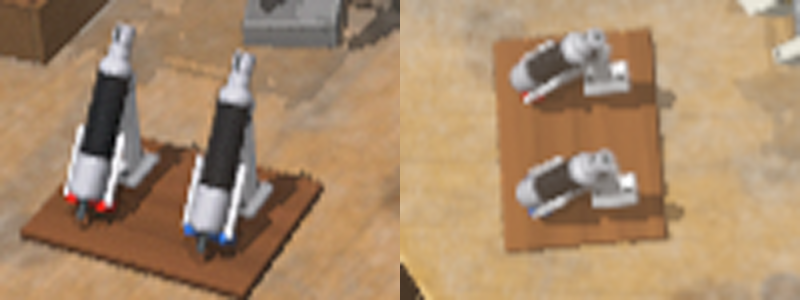

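Both handpieces lie home. In the side crop the back ends are at (122,33) by the red stop and (242,60) by the blue one, and both tips sit in their slots. Handing in.

```bash
python3 inch.py '0 0 0 0 0 0;0 0 0 0 0 0' | grep time; python3 -c "
from rig import ctrl
print(ctrl.job_done())"
```

```text
time: 20.87
the job is handed in; nothing more can be done
None
```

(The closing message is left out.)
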